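# Eject a plaster block from its mould and lean it on the drying rack

## Task

Push the ejector pedal of the mould right down so that the plaster block rises, then take the block by its head and lift it straight up out of its well. Carry it to the sloping drying rack and lay it in the empty place beside the other block, leaning as that one does: foot squarely on its cleat, plain back flat on the bed, reeded face outward. Lower it gently and let go only when its foot rests on the cleat; do not knock it hard against the rack, and leave the other block, the bowl and the spatula where they are.

Things in the scene. Friction and masses are not known exactly. Their poses are not given: they have to be found in the camera images.
- mould: fixed plywood mould case, grey lining, 106 x 164 mm (x, y), 190 mm tall. Origin: centre of its underside, on the well's axis; z up, x away from the pedal. The upright well, 39 x 57 mm (x, y), runs from its seat at height 34 mm to its mouth at 160 mm. Over the mouth an open finger pocket, floor at 160 mm, 94 x 144 mm inside, walls up to 190 mm: fingers enter only from above.
- pedal (a joint): angle of the ejector rocker, rad: 0 with the pad up (start), 0.68 with it right down at its stop. The pivot is stiff: it stays where left, and takes about 8 to 15 N at the pad. Right down, it holds the block about 48 mm above its seat (head at height about 202 mm, 42 mm over the pocket floor).
- pedal_pad (a point): centre of the top face of the 50 x 50 mm steel pedal pad, at the rocker's end, about 170 mm from the well's axis on the mould's -x side. Pressed from above it swings down about a pivot 75 mm from the well's axis, 49 mm up; this point sinks from height about 90 mm to 23 mm, ends about 5 mm farther from the well than it began, and on the way is up to 9 mm farther.
- block_mid (a point): centre (half-way up) of the white plaster block to move: a bar 36 x 54 x 120 mm (x, y, z), 0.2 to 0.45 kg. z points from foot to head, x out of its reeded face (four upright rounds); the opposite face is plain. At first it stands in the well, head 6 mm below the mouth, out of the fingers' reach, axes as the mould's. Grip it across its 54 mm width (y).
- block_face (a point): centre of the reeded face of the same block, 18 mm from block_mid along the block's x.
- place: empty place on the rack, with its own cleat. Origin on the bed's surface, 85 mm up; x down the slope, y level, z out of the bed. The cleat is 110 mm long, centred at y = 55 mm, 16 mm proud, bolted with its upper side anywhere from x = 0 to 40 mm: its setting is not given, feel for it. A laid block has its centre 60 mm up from the cleat, z = 18 mm, its z along the place's -x, its x along the place's z.
- rack: the fixed wooden drying rack, 250 mm wide. Origin under its middle on the table, z up, y along it as the place's y, open front to +x. Its plain bed slopes 55 deg from level and in the place's frame spans x = -75 to 60, y = -125 to 125 mm
- neighbour_mid (a point): centre of the other, equal block that already leans on the rack, at about y = -73 mm in the place's frame, on a fixed cleat of its own at x = 0; not to be disturbed.
- bowl: black rubber mixing bowl, 90 mm across, 55 mm tall, origin under its centre; bystander.
- spatula: spatula 200 mm long lying on the table beyond the work, origin under it; bystander.

How it is judged:
On the way, in this order (a step that is already met when the one before it is completed fails the run):
1. the pedal is pressed down and the block has risen in its well, not held by the fingers (value of joint pedal above 0.55 rad and z of block_mid in the frame of mould above 0.128 m and contact force between the fingers and block below 0.5 N), for 0.1 s.
2. the block, held by the fingers and upright, is clear above the mouth of the well (z of block_mid in the frame of mould above 0.222 m and horizontal distance between block_mid and mould below 0.03 m and angle between block_mid's own z axis and vertical below 0.15 rad and contact force between the fingers and block above 1 N), for 0.05 s.
3. the block, still held by the fingers, leans over the bed with its foot on the place's cleat (contact force between the fingers and block above 1 N and contact force between block and place above 0.5 N and x of block_mid in the frame of place between -0.068 and -0.014 m and z of block_mid in the frame of place below 0.032 m), for 0.05 s.
At the end, for the whole second after the job is handed in: block released and at rest on the place's cleat: centre -66 to -14 mm along the place's x, 14 to 23 mm off it, 20 to 90 mm along its y, axes within 0.09 rad of the place's, reeded face outward; other block within 12 mm of its start (x of block_mid in the frame of place between -0.066 and -0.014 m and z of block_mid in the frame of place between 0.014 and 0.023 m and y of block_mid in the frame of place between 0.02 and 0.09 m and z of block_face in the frame of place above 0.03 m and angle between the z axis of block_mid and the x axis of place, either way round below 0.09 rad and angle between the x axis of block_mid and the z axis of place, either way round below 0.09 rad and linear speed of block below 0.01 m/s and angular speed of block below 0.05 rad/s and contact force between the fingers and block below 0.1 N and distance of neighbour_mid from where it was at the start of the episode below 0.012 m); the robot touches nothing.
It fails at once if the block is knocked or pressed against the rack with more than 45 N (contact force between block and rack above 45 N).
It fails at once if the other block is shifted by more than 15 mm (distance of neighbour_mid from where it was at the start of the episode above 0.015 m).
It fails at once if the bowl is shifted by more than 30 mm (distance of bowl from where it was at the start of the episode above 0.03 m).
It fails at once if the spatula is shifted by more than 30 mm (distance of spatula from where it was at the start of the episode above 0.03 m).
It also fails if it takes over 64 s, if anything falls off the work surface, if the arm or the gripper's body presses on something with over 40 N, if the wrist force passes 120 N, or if a joint passes its speed limit or range.

## Robot

A 6-joint arm with a two-finger parallel gripper is mounted at the origin on the work surface. World frame = base frame: x ahead of the robot, y to its left, z up, the work surface at z = 0. Lengths are in m, angles in rad, forces in N, time in s.
With the tool pointing down it reaches from about 0.275 to 0.725 m from the base axis. Payload 15.9 kg.
Tool frame: the origin (TCP) lies on the centre line of the jaws, within the pads' length; the fingertips stand 22 mm ahead of it and the grasp point (between the pads) lies 3 mm ahead of it; z points along the fingers, y is the line along which they close (so a half turn about z gives the same grasp; the last joint's range is limited). The gripper opens to 85 mm and grips with 20 to 120 N. Pads are 22 mm wide; open, the fingers measure 114 mm over their backs; the gripper's body (76 mm by 85 mm) begins 54 mm behind the grasp point. The pads swing forward as they close: fully open they stand 13 mm farther back than shut.
Start: joints at [1.282, 0.213, -0.034, 1.323, 0, 1.571], TCP at [0.142, 0.479, 0.253] pointing down, gripper open.
Joint ranges: [-2.98, 2.98], [-0.74, 1.72], [-1.14, 1.35], [-2.1, 2.04], [-1.57, 1.44], [-3.14, 3.14]. Speed limits (rad/s): [1.89, 1.89, 2.39, 2.57, 3.14, 3.14].

## Interface

Orientations are given as a unit quaternion [x, y, z, w].
In Python, from cell import manip gives the robot as it stands.
- The arm moves only by the tool play_rows, never from a script. Its argument "deltas" is a list of rows, each a list of 3 entries, a list of its own where there are three numbers: the shift along the tool's x, y, z in m, then the turn about the tool's z in degrees, then the closure, from 0 (fully open) to 1 (shut). In form: [[[tx, ty, tz], twist, hand], ...]. A call has 1 to 5 rows; each row shifts and turns the commanded pose from where the row before left it, along the tool's axes as they then stand; what a row does not reach is not made up. A row lasts 1/12 s, in which the tool goes at most 41.7 mm and 7.16 degrees, less where a joint would pass 70% of its speed; a pose out of reach is approached as far as the arm can. A call is refused whole if a number of a shift passes 0.0417 or a number of a turn 7.16, either way. A call with a gripper value outside its range is refused whole. The fingers move at their own pace and stop on an object; "squeeze" is the grip in N (left out, the last holds). Time passes only in rows, so rows that do not move let the fingers close. It gives the time, the measured TCP pose, the force, the opening and the grip force at its end, in the units of the state.
- manip.observe(): the state, without advancing time (a new reading comes with each control period).
- manip.camera(name): name is "scene" or "side" or "wrist"; returns a dict with "img" (384x512x3 uint8, red, green, blue), "z_map" (384x512 float32, m along the optical axis (not along the pixel's ray), 0 where there is no reading), "fovy" (degrees; the focal length in pixels is half the picture's height over the tangent of half this angle, whatever the lens; pixels are square), "cx", "cy" (the principal point, pixels), "distortion" ([k1, k2, p1, p2, k3] as OpenCV has them; the pictures are not rectified), "cam_to_world" (4x4, takes a point from camera to world coordinates). Camera axes: x right, y up, looking along -z (the intrinsics and any distortion apply to the point x, -y, -z); pixel columns grow to the right and rows downward; lengths in m; the calibration is good to about 2 mm. A picture is of the moment at which its call begins.
- manip.close_job(): hands the job in; it is judged then, once.
Trained networks look in a picture, given as the dict that the camera call returned (one of the last four; its "shot" number tells which), for a name from the list of things; names that differ only in an ending like _2 or _b are one class to them, and where a whole thing is asked for, a point or a joint stands for the part that bears it (a point fixed in the world has none). Each returns a list of dicts, best first, with "conf" (0 to 1); they miss things now and then, are a little off and sometimes report something else, mostly with a low value. They report only what shows in the picture. A call takes as long as a camera call.
- manip.search_frame(target, picture): "point" ([x, y, z] in m, in world coordinates, good to about 4 mm: the middle of the surface that is visible of it).
- manip.silhouettes(target, picture): "pixels" (384x512 bool, what is visible of it).
- manip.tip_of(target, picture): "point" ([x, y, z] in m, in world coordinates, good to about 4 mm: a listed point, or the origin of a listed thing).
The state is a dict: "t": time; "qpos": joint angles; "qd": joint speeds; "effort": joint torques, N m; "ee_pos": TCP position; "tcp_rot": TCP orientation; "force": force on the tool from outside, world axes, zero at the start; "wrist_torque": the same for the moment, N m; "width": opening from 0.0 (shut) to 1.0 (fully open); "grip_force": force on a finger pad.
Only numpy, scipy, OpenCV 4.12 (cv2) and the standard library are available. Lean on these libraries where they do the work, as an engineer would, in place of code of your own. Each camera call takes 0.05 s, during which the arm holds its last target. There are 200 camera calls.

## Working session

There is one attempt and no reset: what is moved stays moved. The work goes in short steps, Python scripts to look and compute and a tool call to move; the robot and the scene stay as the last step left them, time stands still between calls to the robot, and variables do not carry over. Pictures are saved under pics/ and viewed, at most 10 in all, crops included, and the job is handed in when it is done.

Besides the shell and the picture viewer there is one more tool, called after ">>>" as a command line: name --argument value ..., lists and objects as JSON in quotes. play_rows: Moves the arm, as the interface text tells. Its arguments: {"type":"object","properties":{"deltas":{"type":"array","items":{"type":"array"}},"squeeze":{"type":"number"}},"required":["deltas"]}

```bash
mkdir -p pics
cat > h.py <<'E'
from cell import manip
import numpy as np, cv2
def save(c,n): cv2.imwrite(f'pics/{n}.png',cv2.cvtColor(c['img'],cv2.COLOR_RGB2BGR))
def K(c):
    f=c['img'].shape[0]/2/np.tan(np.radians(c['fovy'])/2)
    return np.array([[f,0,c['cx']],[0,f,c['cy']],[0,0,1.]])
def cloud(c,mask=None):
    z=c['z_map']; m=(z>0) if mask is None else (z>0)&mask
    v,u=np.nonzero(m)
    p=cv2.undistortPoints(np.stack([u,v],1).astype(np.float64)[:,None],K(c),np.array(c['distortion'],float))[:,0]
    d=z[v,u]; P=np.stack([p[:,0]*d,-p[:,1]*d,-d,np.ones_like(d)],1)
    return (P@np.array(c['cam_to_world']).T)[:,:3],np.stack([u,v],1)
E
python3 - <<'E'
from h import *
print(manip.observe())
for n in ['scene','side']:
    c=manip.camera(n); save(c,n+'0'); print(n,np.array(c['cam_to_world']).round(2).tolist())
    for t in ['mould','pedal_pad','block_mid','place','rack','neighbour_mid','bowl','spatula']:
        print(t,[(np.round(r['point'],3).tolist(),round(r['conf'],2)) for r in manip.tip_of(t,c)[:2]])
a=cv2.imread('pics/scene0.png');b=cv2.imread('pics/side0.png')
E
```

```text
{'t': 0.0, 'qpos': array([ 1.28198495e+00,  2.13380339e-01, -3.50443366e-02,  1.32348194e+00,
        3.35414500e-05,  1.57080849e+00]), 'qd': array([-0.00232234, -0.00131067, -0.00132599,  0.00040352, -0.00018958,
       -0.00060144]), 'effort': array([-3.55638105e-03, -6.86169291e+01,  4.87115765e+01,  1.77378271e-02,
       -2.18130640e-04,  2.78196239e-07]), 'ee_pos': array([0.14231107, 0.47900487, 0.25280991]), 'tcp_rot': array([ 1.43910335e-01,  9.89590575e-01, -5.46955295e-04, -9.64807900e-05]), 'force': array([0.33509136, 0.90595768, 0.11010038]), 'wrist_torque': array([0.04103077, 0.04692574, 0.01638753]), 'grip_force': 0.0, 'width': 0.9965394524356344}
scene [[0.26, -0.66, 0.7, 1.16], [0.96, 0.19, -0.19, -0.17], [-0.01, 0.73, 0.69, 0.67], [0.0, 0.0, 0.0, 1.0]]
mould [([0.591, -0.227, 0.002], 0.87)]
pedal_pad [([0.426, -0.237, 0.086], 0.46)]
block_mid []
place [([0.654, 0.183, 0.088], 0.56)]
rack [([0.623, 0.183, -0.003], 0.94)]
neighbour_mid [([0.642, 0.106, 0.144], 0.72)]
bowl [([0.437, -0.014, -0.004], 0.89), ([0.64, 0.106, 0.141], 0.49)]
spatula [([0.754, -0.017, 0.003], 0.9)]
side [[0.79, 0.44, -0.42, 0.25], [-0.61, 0.57, -0.55, -0.48], [-0.0, 0.69, 0.72, 0.71], [0.0, 0.0, 0.0, 1.0]]
mould [([0.591, -0.219, -0.001], 0.72)]
pedal_pad [([0.426, -0.236, 0.089], 0.84)]
block_mid []
place []
rack [([0.626, 0.181, -0.006], 0.9)]
neighbour_mid [([0.64, 0.11, 0.144], 0.86), ([0.759, -0.022, 0.002], 0.59)]
bowl [([0.437, -0.013, -0.0], 0.77)]
spatula [([0.757, -0.02, 0.005], 0.81)]
```

View pics/scene0.png

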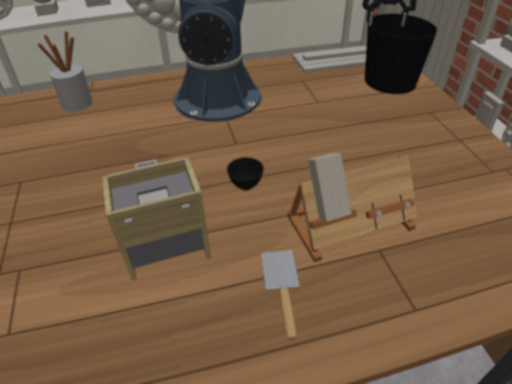

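View pics/side0.png

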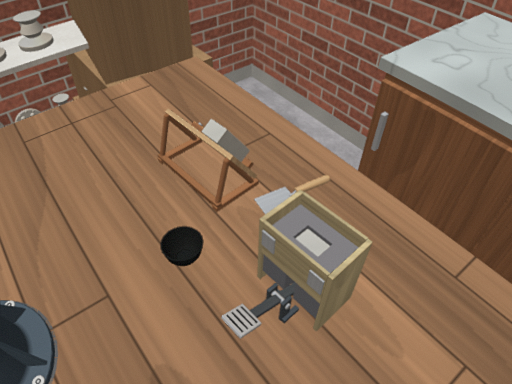

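Run:
```python
from h import *
for n in ['scene','side']:
    c=manip.camera(n); 
    m=manip.silhouettes('mould',c)[0]['pixels']; P,_=cloud(c,m)
    r=P[(abs(P[:,2]-.19)<.006)]
    if len(r)>20: print(n,'mould rim',len(r),np.median(r[:,2]),cv2.minAreaRect(r[:,:2].astype(np.float32)*1000))
    P,_=cloud(c,manip.silhouettes('rack',c)[0]['pixels'])
    # bed plane ransac
    best=None;rng=np.random.default_rng(0)
    for i in range(600):
        q=P[rng.choice(len(P),3,False)]; nn=np.cross(q[1]-q[0],q[2]-q[0]); L=np.linalg.norm(nn)
        if L<1e-6: continue
        nn/=L; nn*=np.sign(nn[2]); 
        if abs(np.degrees(np.arccos(nn[2]))-55)>6: continue
        k=abs((P-q[0])@nn)<.003
        if best is None or k.sum()>best.sum(): best=k
    if best is None: print(n,'no plane'); continue
    Q=P[best]; ce=Q.mean(0); nn=np.linalg.svd(Q-ce)[2][2]; nn*=np.sign(nn[2])
    print(n,'bed',best.sum(),'n',nn.round(4),'tilt',np.degrees(np.arccos(nn[2])).round(2),'az',np.degrees(np.arctan2(nn[1],nn[0])).round(2),'c',ce.round(4),'d',nn@ce)
    h=nn[:2]/np.linalg.norm(nn[:2]); y=np.array([-h[1],h[0],0]); xs=np.cross(y,nn)
    A=Q-ce; print(' y range',(Q@y).min(),(Q@y).max(),'z',Q[:,2].min(),Q[:,2].max())
    print(' above-bed pts percent',np.percentile((P-ce)@nn,[1,50,95,99]).round(4))
```

```text
scene mould rim 1231 0.1891814190823387 ((590.943359375, -223.22950744628906), (108.68653106689453, 164.0077667236328), 4.736346244812012)
scene bed 4829 n [0.8166 0.0751 0.5722] tilt 55.09 az 5.25 c [0.6483 0.1922 0.0902] d 0.5954562083133923
 y range -0.0034351251170678886 0.25006460379200396 z 0.03442427282846905 0.14793322371744766
 above-bed pts percent [-1.097e-01 -1.000e-04  1.580e-02  1.830e-02]
side mould rim 1547 0.1903203008717148 ((592.45166015625, -223.14056396484375), (109.7182388305664, 165.08645629882812), 4.786463260650635)
side bed 458 n [-0.8685 -0.082   0.4889] tilt 60.73 az -174.61 c [0.5664 0.1627 0.0291] d -0.49099292619715884
 y range -0.2427913348707065 0.005262231434980898 z 0.006889401126689232 0.1319670798443221
 above-bed pts percent [-0.1253 -0.0043  0.021   0.025 ]
```

>>> play_rows --deltas '[[[0, -0.02, 0], -7.1, 0.5], [[0, -0.03, 0], -7.1, 1], [[0, -0.03, 0], -7.1, 1], [[-0.01, -0.03, 0], 0, 1], [[-0.01, -0.03, 0], 0, 1]]' --squeeze 40

```text
t: 1.62
ee_pos: [0.1551, 0.3411, 0.2533]
tcp_rot: [-0.043, 0.999, 0.0, 0.0]
force: [0.6, 0.1, 1.0]
width: 0.296
grip_force: 0.0
```

>>> play_rows --deltas '[[[-0.01, -0.03, 0], 0, 1], [[-0.01, -0.03, 0], 0, 1], [[-0.01, -0.03, 0], 0, 1], [[-0.01, -0.03, 0], 0, 1], [[-0.01, -0.03, 0], 0, 1]]'

```text
t: 2.03
ee_pos: [0.2178, 0.1957, 0.2534]
tcp_rot: [-0.042, 0.999, 0.0, 0.0]
force: [1.0, 0.2, -0.7]
width: 0.002
grip_force: 0.0
```

>>> play_rows --deltas '[[[-0.01, -0.03, 0], 0, 1], [[-0.01, -0.03, 0], 0, 1], [[-0.01, -0.03, 0], 0, 1], [[-0.01, -0.03, 0], 0, 1], [[-0.01, -0.03, 0], 0, 1]]'

```text
t: 2.45
ee_pos: [0.2795, 0.0521, 0.2536]
tcp_rot: [-0.042, 0.999, 0.0, 0.001]
force: [0.7, 2.3, 0.6]
width: -0.004
grip_force: 0.0
```

>>> play_rows --deltas '[[[-0.01, -0.03, 0.01], 0, 1], [[-0.01, -0.03, 0.01], 0, 1], [[-0.01, -0.03, 0.01], 0, 1], [[-0.01, -0.03, 0.01], 0, 1], [[-0.01, -0.03, 0.01], 0, 1]]'

```text
t: 2.87
ee_pos: [0.3418, -0.0936, 0.203]
tcp_rot: [-0.041, 0.999, -0.0, 0.0]
force: [1.4, 0.6, 0.6]
width: 0.004
grip_force: 0.0
```

Run:
```python
from h import *
from scipy.spatial.transform import Rotation as R
s=manip.observe(); print(s['t'],s['ee_pos'],s['qpos'].round(2),s['force']); M=R.from_quat(s['tcp_rot']).as_matrix(); print(M.round(3))
c=manip.camera('wrist')
for t in ['pedal_pad','mould']:
  print(t,[(np.round(r['point'],4).tolist(),round(r['conf'],2)) for r in manip.tip_of(t,c)[:2]])
for t in [(.42,-.237,.1)]: print('delta tool',M.T@(np.array(t)-s['ee_pos']))
c=manip.camera('scene'); P,uv=cloud(c,manip.silhouettes('rack',c)[0]['pixels'])
n=np.array([.8166,.0751,.5722]);h=np.array([.9958,.0917,0]);y=np.array([-.0917,.9958,0]);x=np.cross(y,n)
O=np.array([.6528,.1842,.085]); L=(P-O)@np.stack([x,y,n],1)
for y0 in range(-120,130,10):
    k=(abs(L[:,1]*1000-y0-5)<5)&(L[:,2]>.010)&(L[:,2]<.024)&(L[:,0]>-.02)
    if k.sum()>3: print(y0,k.sum(),np.percentile(L[k,0],[2,25,50,98]).round(4),L[k,2].max().round(4))
```

```text
2.8667 [ 0.3417995  -0.09361042  0.20299182] [-0.27 -0.07 -0.47  1.17  0.   -0.35] [1.43355199 0.58873071 0.58034028]
[[-0.997 -0.082  0.001]
 [-0.082  0.997 -0.   ]
 [-0.001 -0.    -1.   ]]
pedal_pad [([0.4252, -0.2376, 0.0928], 0.88)]
mould [([0.5939, -0.2221, 0.0011], 0.7)]
delta tool [-0.06606485 -0.14931652  0.10306899]
-120 37 [-0.0017  0.001   0.0049  0.0124] 0.0177
-110 35 [-0.0018  0.0015  0.0051  0.012 ] 0.0182
-100 21 [0.0026 0.0055 0.0077 0.0123] 0.0182
-90 19 [0.0046 0.0061 0.0075 0.0114] 0.0177
-80 19 [0.0042 0.0064 0.0084 0.0124] 0.0189
-70 18 [0.0043 0.0066 0.008  0.0117] 0.018
-60 19 [0.0042 0.0057 0.0086 0.0117] 0.0176
-50 20 [0.0027 0.0062 0.0082 0.012 ] 0.0173
-40 31 [-0.0017  0.0008  0.0044  0.0119] 0.0173
-30 6 [-0.0008  0.0035  0.0058  0.0103] 0.0173
-10 6 [0.0128 0.0179 0.0205 0.0235] 0.0193
0 38 [0.0123 0.0145 0.0186 0.0258] 0.0186
10 39 [0.0123 0.0145 0.018  0.0251] 0.0237
20 26 [0.0118 0.0135 0.0163 0.0255] 0.0221
30 30 [0.0121 0.014  0.0171 0.0256] 0.018
40 33 [0.012  0.0141 0.0183 0.0246] 0.0188
50 29 [0.0117 0.0143 0.0175 0.0258] 0.0182
60 29 [0.0117 0.0142 0.0175 0.0249] 0.018
70 33 [0.0116 0.0137 0.0179 0.0251] 0.0198
80 37 [0.012  0.0144 0.0178 0.0244] 0.0229
90 22 [0.0113 0.0131 0.0154 0.0256] 0.0223
100 27 [0.0116 0.0147 0.0182 0.0253] 0.0184
```

>>> play_rows --deltas '[[[-0.013, -0.03, 0.01], 0, 1], [[-0.013, -0.03, 0.01], 0, 1], [[-0.013, -0.03, 0.01], 0, 1], [[-0.013, -0.03, 0.015], 0, 1], [[-0.013, -0.029, 0.02], 0, 1]]'

```text
t: 3.53
ee_pos: [0.4203, -0.2356, 0.1392]
tcp_rot: [-0.042, 0.999, -0.001, 0.001]
force: [1.3, 0.2, 1.2]
width: -0.001
grip_force: 0.0
```

>>> play_rows --deltas '[[[0, 0, 0.005], 0, 1], [[0, 0, 0.005], 0, 1], [[0, 0, 0.005], 0, 1], [[0, 0, 0.005], 0, 1], [[0, 0, 0], 0, 1]]'

```text
t: 3.95
ee_pos: [0.4184, -0.2337, 0.1182]
tcp_rot: [-0.042, 0.999, 0.0, -0.0]
force: [-1.1, -0.6, -0.5]
width: 0.002
grip_force: 0.0
```

>>> play_rows --deltas '[[[0, 0, 0.006], 0, 1], [[0, 0, 0.006], 0, 1], [[0, 0, 0.006], 0, 1], [[0, 0, 0.006], 0, 1], [[0, 0, 0.006], 0, 1]]'

```text
t: 4.37
ee_pos: [0.4185, -0.2348, 0.0889]
tcp_rot: [-0.042, 0.999, -0.001, 0.0]
force: [-6.7, -0.6, 9.5]
width: -0.002
grip_force: 4.6
```

>>> play_rows --deltas '[[[0, 0, 0.006], 0, 1], [[0, 0, 0.006], 0, 1], [[0, 0, 0.006], 0, 1], [[0, 0, 0.006], 0, 1], [[0, 0, 0.004], 0, 1]]'

```text
t: 4.78
ee_pos: [0.4186, -0.2347, 0.0607]
tcp_rot: [-0.042, 0.999, -0.0, 0.0]
force: [-2.7, 0.9, 10.1]
width: -0.004
grip_force: 5.3
```

>>> play_rows --deltas '[[[0, 0, 0.004], 0, 1], [[0, 0, 0.004], 0, 1], [[0, 0, 0.003], 0, 1], [[0, 0, 0.002], 0, 1], [[0, 0, 0], 0, 1]]'

```text
t: 5.2
ee_pos: [0.42, -0.2348, 0.0483]
tcp_rot: [-0.042, 0.999, -0.001, 0.002]
force: [1.7, 1.6, 5.9]
width: -0.002
grip_force: 2.2
```

>>> play_rows --deltas '[[[0, 0, 0.001], 0, 1], [[0, 0, 0.001], 0, 1], [[0, 0, 0.0], 0, 1]]'

```text
t: 5.45
ee_pos: [0.4203, -0.2349, 0.0472]
tcp_rot: [-0.042, 0.999, -0.001, 0.002]
force: [-1.1, 3.9, 24.0]
width: 0.001
grip_force: 11.3
```

>>> play_rows --deltas '[[[0, 0, -0.01], 0, 1], [[0, 0, -0.04], 0, 1], [[0, 0, -0.04], 0, 1], [[0, 0, -0.04], 0, 0.5], [[0, 0, -0.04], 0, 0]]'

```text
t: 5.87
ee_pos: [0.4182, -0.2342, 0.2179]
tcp_rot: [-0.042, 0.999, -0.0, 0.0]
force: [0.9, -1.6, 0.3]
width: 0.273
grip_force: 0.0
```

>>> play_rows --deltas '[[[0, 0, -0.04], 0, 0], [[-0.03, 0, -0.02], 0, 0], [[-0.03, 0, 0], 0, 0], [[-0.03, 0, 0], 0, 0], [[-0.02, 0, 0], 0, 0]]'

```text
t: 6.28
ee_pos: [0.5305, -0.225, 0.2761]
tcp_rot: [-0.042, 0.999, -0.0, 0.001]
force: [0.6, -0.8, 0.3]
width: 0.975
grip_force: 0.0
```

Run:
```python
from h import *
from scipy.spatial.transform import Rotation as R
s=manip.observe(); print(s['t'],s['ee_pos'],s['qpos'].round(2),s['width']); M=R.from_quat(s['tcp_rot']).as_matrix()
for n in ['wrist','side','scene']:
  c=manip.camera(n); save(c,n+'1')
  for t in ['block_mid','mould','pedal_pad']:
    print(n,t,[(np.round(r['point'],4).tolist(),round(r['conf'],2)) for r in manip.tip_of(t,c)[:2]])
  P,_=cloud(c); k=(np.hypot(P[:,0]-.592,P[:,1]+.223)<.04)&(P[:,2]>.19)&(P[:,2]<.212)
  if k.sum()>30:
    Q=P[k]; r=cv2.minAreaRect((Q[:,:2]*1000).astype(np.float32)); print('head',k.sum(),np.median(Q[:,2]),r)
    print('delta tool',M.T@(np.array([r[0][0]/1000,r[0][1]/1000,.19])-s['ee_pos']))
```

```text
6.2833 [ 0.53045795 -0.22495369  0.27608374] [-0.4   0.37  0.24  1.44  0.   -0.49] 0.9750896396226574
wrist block_mid [([0.5911, -0.2207, 0.1449], 0.75)]
wrist mould [([0.5907, -0.2224, 0.0042], 0.76)]
wrist pedal_pad [([0.4209, -0.2401, 0.0232], 0.79)]
head 4411 0.20178722322208906 ((593.9826049804688, -222.4490509033203), (37.83190155029297, 54.11336898803711), 4.338008880615234)
delta tool [-0.06335561 -0.00276236  0.08620035]
side block_mid [([0.5932, -0.2259, 0.1437], 0.74)]
side mould [([0.5936, -0.2172, 0.0012], 0.6)]
side pedal_pad [([0.4216, -0.2393, 0.0213], 0.78)]
head 293 0.20177406354945648 ((594.348876953125, -222.4393310546875), (35.706356048583984, 54.17110061645508), 4.337848663330078)
delta tool [-0.06372141 -0.00278335  0.08620103]
scene block_mid [([0.5933, -0.2235, 0.1379], 0.71)]
scene mould [([0.5907, -0.2253, 0.0015], 0.62)]
scene pedal_pad []
head 546 0.20078310462783885 ((594.6984252929688, -223.0098876953125), (38.822059631347656, 53.18230056762695), 4.928290367126465)
delta tool [-0.06402194 -0.00338118  0.086202  ]
```

View pics/wrist1.png

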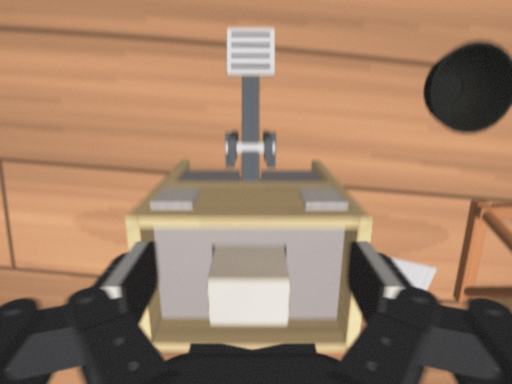

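>>> play_rows --deltas '[[[-0.03, -0.003, 0], 0, 0], [[-0.03, 0, 0], 0, 0], [[-0.0085, 0, 0], 0, 0], [[0, 0, 0.02], 0, 0], [[0, 0, 0.02], 0, 0]]'

```text
t: 7.3
ee_pos: [0.5979, -0.2232, 0.2351]
tcp_rot: [-0.042, 0.999, -0.0, 0.001]
force: [0.1, -0.1, -0.6]
width: 0.995
grip_force: 0.0
```

>>> play_rows --deltas '[[[0, 0, 0.02], 0, 0], [[0, 0, 0.02], 0, 0], [[0, 0, 0.009], 0, 0], [[0, 0, 0], 0, 0], [[0, 0, 0], 0, 0]]'

```text
t: 7.72
ee_pos: [0.5967, -0.2231, 0.1869]
tcp_rot: [-0.041, 0.999, -0.0, -0.0]
force: [0.2, 0.1, 0.7]
width: 0.999
grip_force: 0.0
```

>>> play_rows --deltas '[[[-0.003, 0, 0], 0, 0], [[0, 0, 0], 0, 1], [[0, 0, 0], 0, 1], [[0, 0, 0], 0, 1], [[0, 0, 0], 0, 1]]' --squeeze 35

```text
t: 8.13
ee_pos: [0.6002, -0.2229, 0.187]
tcp_rot: [-0.042, 0.999, -0.0, 0.001]
force: [-0.2, 0.5, 5.6]
width: 0.626
grip_force: 41.6
```

>>> play_rows --deltas '[[[0, 0, 0], 0, 1], [[0, 0, 0], 0, 1], [[0, 0, 0], 0, 1]]'

```text
t: 8.38
ee_pos: [0.6001, -0.2229, 0.187]
tcp_rot: [-0.041, 0.999, -0.0, 0.001]
force: [0.6, 0.7, 5.5]
width: 0.629
grip_force: 41.7
```

>>> play_rows --deltas '[[[0, 0, -0.008], 0, 1], [[0, 0, -0.015], 0, 1], [[0, 0, -0.015], 0, 1], [[0, 0, -0.015], 0, 1], [[0, 0, -0.015], 0, 1]]'

```text
t: 8.8
ee_pos: [0.5996, -0.2227, 0.2552]
tcp_rot: [-0.041, 0.999, 0.0, -0.0]
force: [0.7, -0.1, -3.6]
width: 0.628
grip_force: 40.6
```

>>> play_rows --deltas '[[[0, 0, -0.015], 0, 1], [[0, 0, -0.015], 0, 1], [[0, 0, -0.015], 0, 1], [[0, 0, -0.015], 0, 1], [[0, 0, -0.01], 0, 1]]'

```text
t: 9.22
ee_pos: [0.5996, -0.2228, 0.326]
tcp_rot: [-0.041, 0.999, -0.0, 0.0]
force: [0.7, 0.6, -2.9]
width: 0.627
grip_force: 40.8
```

Run:
```python
from h import *
s=manip.observe(); print(s['t'],s['ee_pos'],s['qpos'].round(2),s['width'],s['force'],s['wrist_torque'])
for n in ['side','scene']:
  c=manip.camera(n); save(c,n+'2')
  for t in ['block_mid','block_face']:
    print(n,t,[(np.round(r['point'],4).tolist(),round(r['conf'],2)) for r in manip.tip_of(t,c)[:2]])
```

```text
9.2167 [ 0.59958953 -0.22282045  0.32599403] [-0.36  0.55  0.64  1.66 -0.   -0.44] 0.6265143797490157 [ 0.69001635  0.56917444 -2.92072635] [-0.07060263 -0.00893081 -0.00659109]
side block_mid [([0.5923, -0.2221, 0.2809], 0.82)]
side block_face [([0.6094, -0.216, 0.2808], 0.86), ([0.4371, -0.0133, 0.001], 0.38)]
scene block_mid [([0.5916, -0.2239, 0.2751], 0.82)]
scene block_face [([0.6101, -0.2233, 0.2769], 0.91)]
```

View pics/side2.png

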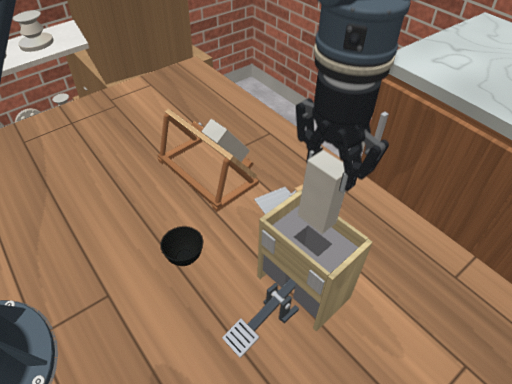

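>>> play_rows --deltas '[[[0, 0, -0.01], -0.5, 1], [[0, 0.01, -0.01], 0, 1], [[-0.003, 0.025, 0], 0, 1], [[-0.004, 0.03, 0], 0, 1], [[-0.004, 0.03, 0], 0, 1]]'

```text
t: 9.93
ee_pos: [0.6018, -0.1259, 0.3443]
tcp_rot: [-0.045, 0.999, 0.0, -0.0]
force: [0.6, 0.5, -2.9]
width: 0.623
grip_force: 40.7
```

>>> play_rows --deltas '[[[-0.004, 0.03, 0], 0, 1], [[-0.004, 0.03, 0], 0, 1], [[-0.004, 0.03, 0], 0, 1], [[-0.004, 0.03, 0], 0, 1], [[-0.004, 0.03, 0], 0, 1]]'

```text
t: 10.35
ee_pos: [0.6077, 0.026, 0.3445]
tcp_rot: [-0.046, 0.999, 0.0, -0.0]
force: [0.1, 0.2, -2.6]
width: 0.624
grip_force: 40.7
```

>>> play_rows --deltas '[[[-0.004, 0.03, 0], 0, 1], [[-0.004, 0.03, 0], 0, 1], [[-0.004, 0.03, 0], 0, 1], [[-0.004, 0.03, 0], 0, 1], [[-0.004, 0.03, 0], 0, 1]]'

```text
t: 10.77
ee_pos: [0.6137, 0.1772, 0.3445]
tcp_rot: [-0.046, 0.999, 0.0, -0.0]
force: [0.0, -0.3, -2.6]
width: 0.627
grip_force: 40.7
```

```bash
cat >> h.py <<'E'
from scipy.spatial.transform import Rotation as R
hh=np.array([.9958,.0917,0]);yy=np.array([-.0917,.9958,0])
n=np.array([.8166,.0751,.5722]);PX=np.cross(yy,n);O=np.array([.6528,.1842,.085]);PR=np.stack([PX,yy,n],1)
def st():
    s=manip.observe(); p=s['ee_pos']; print('t',s['t'],'h,y,z',(hh@p).round(4),(yy@p).round(4),p[2].round(4),'place',((p-O)@PR).round(4),'F h,y,z',np.round([hh@s['force'],yy@s['force'],s['force'][2]],1),'place F',(s['force']@PR).round(1),'w',s['width'].round(3))
    M=R.from_quat(s['tcp_rot']).as_matrix(); print('yaw x',np.degrees(np.arctan2(-M[1,0],-M[0,0])).round(2),'q',s['qpos'].round(2)); return s,M
E
python3 - <<'E'
from h import *
st()
c=manip.camera('scene')
for t in ['block_mid','block_face']:
    print(t,[(np.round(r['point'],4).tolist(),((np.array(r['point'])-O)@PR).round(4),round(r['conf'],2)) for r in manip.tip_of(t,c)[:2]])
E
```

```text
Traceback (most recent call last):
  File "h.py", line 17, in st
    s=manip.observe(); p=s['ee_pos']; print('t',s['t'],'h,y,z',(hh@p).round(4),(yy@p).round(4),p[2].round(4),'place',((p-O)@PR).round(4),'F h,y,z',np.round([hh@s['force'],yy@s['force'],s['force'][2]],1),'place F',(s['force']@PR).round(1),'w',s['width'].round(3))
                                                                                                                                                                                                                                                  ^^^^^^^^^^^^^^^^
AttributeError: 'float' object has no attribute 'round'
```

>>> play_rows --deltas '[[[-0.011, 0.029, 0], 0, 1], [[-0.011, 0.0295, 0], 0, 1], [[-0.011, 0, 0.01], 0, 1], [[-0.011, 0, 0.02], 0, 1], [[-0.011, 0, 0.02], 0, 1]]'

```text
t: 11.18
ee_pos: [0.6641, 0.2401, 0.2938]
tcp_rot: [-0.046, 0.999, 0.0, 0.0]
force: [-1.0, -1.0, -2.8]
width: 0.625
grip_force: 40.8
```

```bash
sed -i "s/s\['width'\].round(3)/s['width']/" h.py
python3 - <<'E'
from h import *
st()
c=manip.camera('scene')
for t in ['block_mid','block_face']:
    print(t,[(np.round(r['point'],4).tolist(),((np.array(r['point'])-O)@PR).round(4),round(r['conf'],2)) for r in manip.tip_of(t,c)[:2]])
E
```

```text
t 11.1833 h,y,z 0.6833 0.1782 0.2938 place [-0.1618  0.0546  0.1329] F h,y,z [-1.1 -0.9 -2.8] place F [ 1.7 -0.9 -2.5] w 0.6249054198340976
yaw x 5.32 q [0.35 0.74 0.89 1.72 0.   0.25]
block_mid [([0.6606, 0.2364, 0.247], array([-0.1257,  0.0513,  0.103 ]), 0.72)]
block_face [([0.6748, 0.2418, 0.2459], array([-0.1164,  0.0553,  0.1144]), 0.93)]
```

>>> play_rows --deltas '[[[0, 0, 0.02], 0, 1], [[0, 0, 0.02], 0, 1], [[0, 0, 0.02], 0, 1], [[0, 0, 0.01], 0, 1], [[0, 0, 0.007], 0, 1]]' --squeeze 22

```text
t: 11.75
ee_pos: [0.663, 0.2386, 0.2176]
tcp_rot: [-0.046, 0.999, 0.0, -0.0]
force: [0.1, -0.8, -2.5]
width: 0.634
grip_force: 40.6
```

>>> play_rows --deltas '[[[0, 0, 0.002], 0, 1], [[0, 0, 0.002], 0, 1], [[0, 0, 0.002], 0, 1], [[0, 0, 0.002], 0, 1]]'

```text
t: 12.08
ee_pos: [0.6642, 0.2387, 0.2102]
tcp_rot: [-0.046, 0.999, 0.0, 0.001]
force: [0.4, 0.3, -2.6]
width: 0.625
grip_force: 40.6
```

>>> play_rows --deltas '[[[0, 0, 0.002], 0, 1], [[0, 0, 0.002], 0, 1], [[0, 0, 0.002], 0, 1]]' --squeeze 20

```text
t: 12.33
ee_pos: [0.6652, 0.2387, 0.2049]
tcp_rot: [-0.046, 0.999, 0.0, 0.002]
force: [5.8, 0.3, 14.7]
width: 0.625
grip_force: 42.4
```

Run:
```python
from h import *
s,M=st(); print(s['grip_force'])
```

```text
t 12.3333 h,y,z 0.6843 0.1767 0.2049 place [-0.0884  0.0532  0.0828] F h,y,z [ 5.8 -0.3 14.7] place F [-8.7 -0.3 13.2] w 0.6248402418228965
yaw x 5.25 q [ 0.34  0.68  0.56  1.44 -0.    0.25]
42.448434233665466
```

>>> play_rows --deltas '[[[0.002, 0, -0.0015], 0, 1], [[0.003, 0, -0.0007], 0, 1], [[0.003, 0, -0.0006], 0, 1], [[0.003, 0, -0.0005], 0, 1]]' --squeeze 20

```text
t: 12.67
ee_pos: [0.6536, 0.2378, 0.2073]
tcp_rot: [-0.046, 0.999, 0.0, 0.001]
force: [4.6, 3.7, -2.0]
width: 0.628
grip_force: 40.7
```

Run:
```python
from h import *
s,M=st(); print(s['grip_force'],s['wrist_torque'])
c=manip.camera('scene')
for t in ['block_mid','block_face']:
    print(t,[(((np.array(r['point'])-O)@PR).round(4),round(r['conf'],2)) for r in manip.tip_of(t,c)[:1]])
P,_=cloud(c,manip.silhouettes('block_face',c)[0]['pixels']); ce=np.median(P,0);Q=P[np.linalg.norm(P-ce,axis=1)<.045]
v=np.linalg.svd(Q-Q.mean(0))[2][2]; v*=np.sign(v[0]); print('face normal elev',np.degrees(np.arcsin(v[2])))
```

```text
t 12.6667 h,y,z 0.6727 0.1769 0.2073 place [-0.097   0.0533  0.0747] F h,y,z [ 4.9  3.2 -2. ] place F [4.5 3.2 2.8] w 0.628388823347849
yaw x 5.25 q [0.35 0.66 0.52 1.43 0.   0.26]
40.68856716156006 [ 0.66853765 -1.32340548  0.00225459]
block_mid [(array([-0.0587,  0.0498,  0.0464]), 0.7)]
block_face [(array([-0.0509,  0.052 ,  0.0579]), 0.78)]
face normal elev 1.9023404937540342
```

>>> play_rows --deltas '[[[0.003, 0, -0.0003], 0, 1], [[0.003, 0, -0.0001], 0, 1], [[0.003, 0, 0], 0, 1], [[0.003, 0, 0.0002], 0, 1], [[0.003, 0, 0.0003], 0, 1]]' --squeeze 20

```text
t: 13.28
ee_pos: [0.6389, 0.2365, 0.2078]
tcp_rot: [-0.046, 0.999, 0.001, 0.002]
force: [4.3, 2.5, 8.4]
width: 0.628
grip_force: 42.6
```

```bash
cat >> h.py <<'E'
def face():
    c=manip.camera('scene')
    P,_=cloud(c,manip.silhouettes('block_face',c)[0]['pixels']); L=(P-O)@PR
    for t in ['block_mid','block_face']:
        r=manip.tip_of(t,c)
        if r: p=r[0]['point']; print(t,((np.array(p)-O)@PR).round(4),round(r[0]['conf'],2))
    k=abs(L[:,1]-.053)<.018; L=L[k]
    for a in np.arange(-.16,.04,.01):
        q=L[abs(L[:,0]-a)<.005]
        if len(q)>5: print(round(a,3),len(q),np.percentile(q[:,2],[10,50,90]).round(4))
    return c
E
python3 - <<'E'
from h import *
s,M=st(); print(s['wrist_torque']); c=face(); save(c,'scene3')
i=cv2.imread('pics/scene3.png')[100:260,230:470]; cv2.imwrite('pics/crop3.png',cv2.resize(i,None,fx=3,fy=3))
E
```

```text
t 13.2833 h,y,z 0.6579 0.1769 0.2078 place [-0.1059  0.0533  0.0628] F h,y,z [4.6 2.1 8.4] place F [-4.3  2.1  8.5] w 0.6277600100773609
yaw x 5.25 q [0.35 0.62 0.45 1.4  0.   0.26]
[ 0.56111024 -1.44404486  0.0198665 ]
block_mid [-0.0638  0.0535  0.0396] 0.91
block_face [-0.055   0.0529  0.0558] 0.64
-0.13 8 [0.0552 0.0572 0.0583]
-0.12 97 [0.061  0.071  0.0778]
-0.11 86 [0.0761 0.0781 0.0799]
-0.1 80 [0.0714 0.0737 0.0762]
-0.09 79 [0.0676 0.0693 0.0717]
-0.08 78 [0.0632 0.0655 0.0674]
-0.07 77 [0.0594 0.061  0.0632]
-0.06 74 [0.0546 0.0565 0.0586]
-0.05 74 [0.0501 0.0528 0.0545]
-0.04 73 [0.0461 0.0485 0.0505]
-0.03 69 [0.0415 0.044  0.0459]
-0.02 65 [0.0371 0.0392 0.0419]
-0.01 48 [0.0327 0.0348 0.0367]
```

View pics/crop3.png

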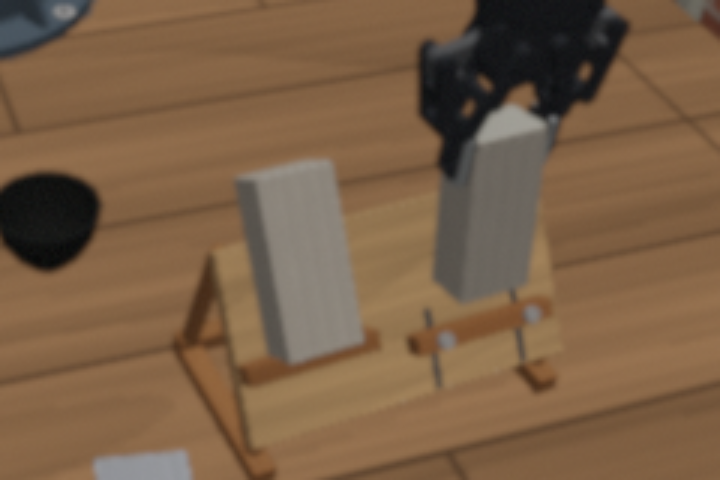

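>>> play_rows --deltas '[[[0.003, 0, -0.0003], 0, 1], [[0.003, 0, 0], 0, 1], [[0.003, 0, 0.0002], 0, 1], [[0.003, 0, 0.0003], 0, 1], [[0.003, 0, 0.0004], 0, 1]]'

```text
t: 13.9
ee_pos: [0.6232, 0.2349, 0.2064]
tcp_rot: [-0.046, 0.999, 0.0, 0.001]
force: [2.9, 2.4, 6.2]
width: 0.628
grip_force: 42.8
```

>>> play_rows --deltas '[[[0.003, 0, 0.0005], 0, 1], [[0.003, 0, 0.0006], 0, 1], [[0.003, 0, 0.0006], 0, 1], [[0.003, 0, 0.0007], 0, 1]]'

```text
t: 14.23
ee_pos: [0.6109, 0.2337, 0.2037]
tcp_rot: [-0.046, 0.999, 0.0, 0.0]
force: [3.7, 2.1, 3.8]
width: 0.626
grip_force: 43.1
```

Run:
```python
from h import *
s,M=st(); c=face()
```

```text
t 14.2333 h,y,z 0.6298 0.1767 0.2037 place [-0.1186  0.0531  0.0374] F h,y,z [3.8 1.8 3.8] place F [-0.9  1.8  5.3] w 0.625650242926171
yaw x 5.26 q [0.37 0.55 0.34 1.35 0.   0.27]
block_mid [-0.0695  0.0547  0.0289] 0.66
block_face [-0.0708  0.0515  0.0455] 0.81
-0.14 16 [0.0228 0.0278 0.0329]
-0.13 97 [0.0388 0.052  0.0543]
-0.12 86 [0.0503 0.0521 0.0534]
-0.11 83 [0.0495 0.0506 0.0517]
-0.1 80 [0.0477 0.0492 0.0508]
-0.09 78 [0.0457 0.0476 0.0489]
-0.08 75 [0.0446 0.0462 0.0475]
-0.07 80 [0.0428 0.0443 0.0457]
-0.06 79 [0.0414 0.0429 0.0439]
-0.05 73 [0.0393 0.0413 0.0428]
-0.04 77 [0.0379 0.0396 0.0412]
-0.03 74 [0.0363 0.0382 0.0396]
-0.02 74 [0.0344 0.0365 0.0382]
```

>>> play_rows --deltas '[[[0.003, 0, 0.0008], 0, 1], [[0.003, 0, 0.0009], 0, 1], [[0.003, 0, 0.001], 0, 1], [[0, 0, 0], 0, 1]]'

```text
t: 14.77
ee_pos: [0.6015, 0.2327, 0.2004]
tcp_rot: [-0.046, 0.999, -0.0, -0.0]
force: [3.5, 1.4, 0.0]
width: 0.626
grip_force: 42.9
```

>>> play_rows --deltas '[[[-0.0023, 0, 0.0033], 0, 1], [[-0.0023, 0, 0.0033], 0, 1], [[-0.0023, 0, 0.0033], 0, 1], [[-0.0023, 0, 0.0033], 0, 1], [[-0.0023, 0, 0.0033], 0, 1]]'

```text
t: 15.18
ee_pos: [0.6137, 0.2337, 0.1836]
tcp_rot: [-0.046, 0.999, -0.0, -0.0]
force: [1.9, 0.4, -0.0]
width: 0.631
grip_force: 42.9
```

Run:
```python
from h import *
s,M=st(); c=face()
```

```text
t 15.1833 h,y,z 0.6325 0.1765 0.1836 place [-0.1005  0.0529  0.0282] F h,y,z [ 2.   0.3 -0. ] place F [1.2 0.3 1.6] w 0.631045561558423
yaw x 5.25 q [ 0.36  0.56  0.3   1.31 -0.    0.27]
block_mid [-0.0529  0.0507  0.0246] 0.96
block_face [-0.0529  0.0537  0.0393] 0.93
-0.12 42 [0.0163 0.0301 0.0407]
-0.11 84 [0.0419 0.0436 0.045 ]
-0.1 81 [0.0416 0.043  0.0445]
-0.09 80 [0.0408 0.0425 0.0441]
-0.08 82 [0.0399 0.0416 0.0435]
-0.07 80 [0.0396 0.0411 0.0425]
-0.06 75 [0.0392 0.0405 0.0417]
-0.05 82 [0.0383 0.0395 0.0407]
-0.04 75 [0.0378 0.0391 0.0407]
-0.03 77 [0.037  0.0385 0.0398]
-0.02 71 [0.0356 0.0372 0.0389]
-0.01 77 [0.0355 0.0368 0.0385]
0.0 56 [0.035  0.0361 0.0375]
```

>>> play_rows --deltas '[[[-0.0011, 0, 0.0016], 0, 1], [[-0.0011, 0, 0.0016], 0, 1], [[-0.0011, 0, 0.0016], 0, 1]]'

```text
t: 15.63
ee_pos: [0.6167, 0.2342, 0.1793]
tcp_rot: [-0.046, 0.999, -0.0, -0.0]
force: [-0.3, 0.6, -1.7]
width: 0.63
grip_force: 42.7
```

>>> play_rows --deltas '[[[-0.0006, 0, 0.0008], 0, 1], [[-0.0006, 0, 0.0008], 0, 1]]'

```text
t: 15.8
ee_pos: [0.6179, 0.2343, 0.1777]
tcp_rot: [-0.046, 0.999, -0.0, -0.0]
force: [-0.1, 0.3, -3.9]
width: 0.623
grip_force: 42.7
```

Run:
```python
from h import *
s,M=st()
```

```text
t 15.8 h,y,z 0.6368 0.1766 0.1777 place [-0.0932  0.0531  0.0283] F h,y,z [-0.   0.3 -3.9] place F [ 3.2  0.3 -2.2] w 0.6226361268226203
yaw x 5.26 q [0.36 0.58 0.31 1.3  0.   0.27]
```

>>> play_rows --deltas '[[[-0.0006, 0, 0.0008], 0, 1], [[-0.0006, 0, 0.0008], 0, 1]]'

```text
t: 15.97
ee_pos: [0.6192, 0.2344, 0.1762]
tcp_rot: [-0.046, 0.999, -0.0, -0.0]
force: [0.4, 0.4, -2.4]
width: 0.627
grip_force: 42.7
```

>>> play_rows --deltas '[[[-0.0006, 0, 0.0008], 0, 1], [[-0.0006, 0, 0.0008], 0, 1]]'

```text
t: 16.13
ee_pos: [0.6198, 0.2345, 0.1759]
tcp_rot: [-0.046, 0.999, 0.0, -0.0]
force: [-17.2, -3.4, 27.1]
width: 0.624
grip_force: 45.8
```

Run:
```python
from h import *
s,M=st(); face()
```

```text
t 16.1333 h,y,z 0.6387 0.1767 0.1759 place [-0.0907  0.0531  0.0288] F h,y,z [-17.4  -1.8  27.1] place F [-32.2  -1.8   1.2] w 0.6236255039035867
yaw x 5.26 q [0.36 0.58 0.31 1.3  0.   0.27]
block_mid [-0.043   0.053   0.0224] 0.72
block_face [-0.0436  0.0542  0.0393] 0.76
-0.11 39 [0.0207 0.0331 0.0431]
-0.1 84 [0.0431 0.0443 0.0463]
-0.09 82 [0.0422 0.0437 0.0451]
-0.08 82 [0.0417 0.0431 0.0446]
-0.07 75 [0.041  0.0422 0.0436]
-0.06 80 [0.0399 0.0415 0.0431]
-0.05 79 [0.0395 0.0407 0.0423]
-0.04 72 [0.0388 0.0399 0.0414]
-0.03 75 [0.0382 0.0394 0.0406]
-0.02 78 [0.0371 0.0387 0.0402]
-0.01 77 [0.0362 0.0378 0.0391]
0.0 71 [0.0351 0.0367 0.0385]
0.01 51 [0.0348 0.0363 0.0376]
```

>>> play_rows --deltas '[[[0.0004, 0, -0.0006], 0, 1], [[0.0008, 0, 0.0006], 0, 1], [[0, 0, 0], 0, 1]]'

```text
t: 16.58
ee_pos: [0.6193, 0.2344, 0.1758]
tcp_rot: [-0.046, 0.999, 0.0, 0.001]
force: [-5.0, -1.9, 9.6]
width: 0.628
grip_force: 44.1
```

Run:
```python
from h import *
s,M=st()
```

```text
t 16.5833 h,y,z 0.6382 0.1766 0.1758 place [-0.0909  0.0531  0.0284] F h,y,z [-5.1 -1.5  9.6] place F [-10.8  -1.5   1.3] w 0.6281110869334264
yaw x 5.25 q [ 0.36  0.58  0.31  1.3  -0.    0.27]
```

>>> play_rows --deltas '[[[0.0008, 0, 0.0005], 0, 1], [[0.0008, 0, 0.0005], 0, 1], [[0.0008, 0, 0.0005], 0, 1], [[0.0008, 0, 0.0005], 0, 1]]'

```text
t: 16.92
ee_pos: [0.6169, 0.2343, 0.1744]
tcp_rot: [-0.046, 0.999, 0.0, 0.002]
force: [-1.7, -1.0, 12.8]
width: 0.631
grip_force: 44.5
```

Run:
```python
from h import *
s,M=st(); face()
```

```text
t 16.9167 h,y,z 0.6358 0.1768 0.1744 place [-0.0911  0.0532  0.0256] F h,y,z [-1.8 -0.8 12.8] place F [-11.5  -0.8   5.9] w 0.6307982357596464
yaw x 5.25 q [ 0.36  0.57  0.29  1.29 -0.    0.27]
block_mid [-0.0439  0.0491  0.021 ] 0.83
-0.11 47 [0.0152 0.0312 0.0407]
-0.1 84 [0.0395 0.041  0.0426]
-0.09 82 [0.0391 0.0407 0.0424]
-0.08 76 [0.0387 0.0399 0.0415]
-0.07 76 [0.0382 0.0398 0.0408]
-0.06 81 [0.0377 0.0395 0.0406]
-0.05 74 [0.0375 0.0389 0.0404]
-0.04 78 [0.0374 0.0387 0.04  ]
-0.03 78 [0.0365 0.0381 0.0396]
-0.02 75 [0.0359 0.0376 0.0392]
-0.01 75 [0.0352 0.0369 0.0382]
0.0 72 [0.0349 0.0363 0.0378]
0.01 55 [0.0345 0.0361 0.0372]
```

>>> play_rows --deltas '[[[0.0008, 0, 0.0004], 0, 1], [[0.0008, 0, 0.0005], 0, 1], [[0.0008, 0, 0.0005], 0, 1]]'

```text
t: 17.37
ee_pos: [0.6145, 0.2342, 0.1729]
tcp_rot: [-0.046, 0.999, 0.0, 0.002]
force: [-2.6, 0.5, 13.1]
width: 0.624
grip_force: 44.5
```

Run:
```python
from h import *
s,M=st(); face()
```

```text
t 17.3667 h,y,z 0.6334 0.1769 0.1729 place [-0.0913  0.0533  0.0228] F h,y,z [-2.6  0.7 13.1] place F [-12.2   0.7   5.4] w 0.6244018496350293
yaw x 5.25 q [ 0.36  0.57  0.28  1.28 -0.    0.27]
block_mid [-0.0448  0.0517  0.0203] 0.83
block_face [-0.0442  0.0495  0.0373] 0.76
-0.11 45 [0.014  0.0319 0.0387]
-0.1 78 [0.0366 0.0378 0.0398]
-0.09 79 [0.0367 0.0381 0.0395]
-0.08 78 [0.0366 0.038  0.0393]
-0.07 76 [0.0359 0.0373 0.0388]
-0.06 76 [0.0355 0.0372 0.0388]
-0.05 77 [0.0355 0.0374 0.0389]
-0.04 76 [0.0358 0.0372 0.0388]
-0.03 77 [0.0354 0.037  0.0383]
-0.02 79 [0.0348 0.0367 0.0384]
-0.01 73 [0.0349 0.0361 0.0376]
0.0 77 [0.0348 0.0366 0.038 ]
0.01 50 [0.0347 0.036  0.0374]
```

>>> play_rows --deltas '[[[0.0004, 0, 0.0], 0, 1], [[0, 0, 0], 0, 0.3], [[0, 0, 0], 0, 0.2], [[0, 0, 0], 0, 0], [[0, 0, 0], 0, 0]]'

```text
t: 17.98
ee_pos: [0.6132, 0.2338, 0.1711]
tcp_rot: [-0.046, 0.999, -0.0, -0.0]
force: [-0.6, 0.6, 0.9]
width: 0.998
grip_force: 0.0
```

Run:
```python
from h import *
s,M=st(); print(s['grip_force']); c=face(); save(c,'scene4')
```

```text
t 17.9833 h,y,z 0.632 0.1766 0.1711 place [-0.0906  0.053   0.0206] F h,y,z [-0.5  0.7  0.9] place F [-1.   0.7  0.1] w 0.9977367659915394
yaw x 5.26 q [0.36 0.57 0.28 1.28 0.   0.27]
0.0
block_mid [-0.047   0.0509  0.0198] 0.88
block_face [-0.0476  0.0531  0.0355] 0.97
-0.11 53 [0.0086 0.0269 0.036 ]
-0.1 80 [0.0344 0.0357 0.0373]
-0.09 77 [0.0339 0.036  0.0374]
-0.08 79 [0.0345 0.0359 0.0369]
-0.07 76 [0.0344 0.036  0.0376]
-0.06 79 [0.0342 0.0361 0.0377]
-0.05 76 [0.0346 0.0362 0.0376]
-0.04 73 [0.0345 0.0359 0.0373]
-0.03 79 [0.0344 0.0362 0.0374]
-0.02 74 [0.0343 0.0364 0.0374]
-0.01 74 [0.0345 0.0361 0.0375]
0.0 78 [0.0346 0.0362 0.0376]
0.01 42 [0.034  0.0356 0.0375]
```

Flat on the bed, at rest. Withdraw straight up.

>>> play_rows --deltas '[[[0, 0, -0.01], 0, 0], [[0, 0, -0.03], 0, 0], [[0, 0, -0.03], 0, 0], [[0, 0, -0.03], 0, 0], [[0, 0, -0.03], 0, 0]]'

```text
t: 18.6
ee_pos: [0.6128, 0.2337, 0.3037]
tcp_rot: [-0.046, 0.999, 0.0, 0.0]
force: [1.3, 0.0, 0.1]
width: 1.004
grip_force: 0.0
```

>>> play_rows --deltas '[[[0, 0, 0], 0, 0], [[0, 0, 0], 0, 0], [[0, 0, 0], 0, 0]]'

```text
t: 18.85
ee_pos: [0.6132, 0.2338, 0.3011]
tcp_rot: [-0.046, 0.999, -0.0, -0.0]
force: [0.6, -0.6, -0.6]
width: 1.0
grip_force: 0.0
```

Run:
```python
from h import *
s,M=st(); c=face(); save(c,'scene5')
print([((np.array(r['point'])).round(4),round(r['conf'],2)) for r in manip.tip_of('neighbour_mid',c)])
i=cv2.imread('pics/scene5.png')[100:260,230:470]; cv2.imwrite('pics/crop5.png',cv2.resize(i,None,fx=3,fy=3))
```

```text
t 18.85 h,y,z 0.6321 0.1766 0.3011 place [-0.1971  0.0531  0.0951] F h,y,z [ 0.5 -0.6 -0.6] place F [ 0.8 -0.6  0.1] w 1.0001289698063625
yaw x 5.26 q [ 0.36  0.58  0.63  1.62 -0.    0.27]
block_mid [-0.0462  0.0529  0.0184] 0.62
block_face [-0.045   0.0522  0.0298] 0.7
-0.11 48 [0.01   0.0285 0.0364]
-0.1 78 [0.0344 0.0356 0.0373]
-0.09 79 [0.0345 0.0358 0.0373]
-0.08 79 [0.0343 0.0358 0.0375]
-0.07 79 [0.0344 0.0362 0.0376]
-0.06 75 [0.0345 0.0358 0.0372]
-0.05 78 [0.0346 0.0363 0.0378]
-0.04 78 [0.0346 0.036  0.0376]
-0.03 79 [0.0346 0.0359 0.0379]
-0.02 76 [0.0347 0.0361 0.0376]
-0.01 77 [0.0346 0.0358 0.0372]
0.0 78 [0.0343 0.0357 0.0373]
0.01 48 [0.0345 0.0356 0.0374]
0.02 6 [0.0138 0.015  0.0163]
[(array([0.641 , 0.1062, 0.1417]), 0.79)]
```

View pics/crop5.png

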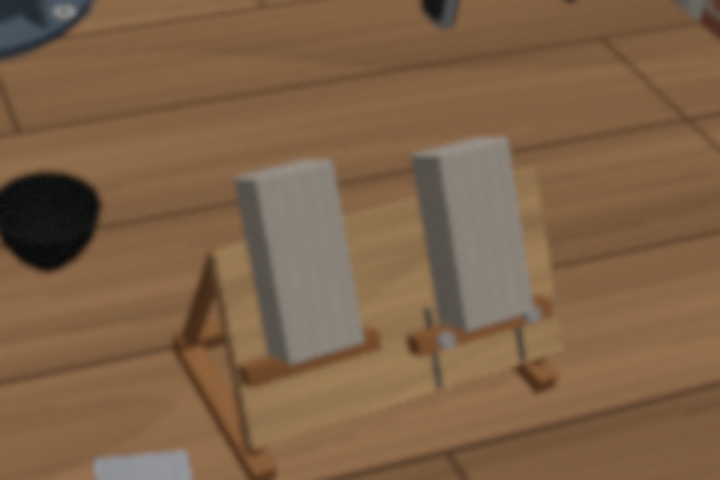

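The block, centred near (475,235) in the crop, leans flat on its cleat just as the neighbour at (300,260) does, and the gripper is well clear.

```bash
python3 -c "
from cell import manip
print(manip.close_job())"
```

```text
the job is handed in; nothing more can be done
None
```

The block was ejected, lifted out and laid flat on the place's cleat, reeded face outward, with the neighbour undisturbed, and the job is handed in at about 19 s (`close_job` returned no verdict); the hardest touch on the cleat read about 32 N at the wrist, under the 45 N limit.

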